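# Start the loaded microcentrifuge

### The job

The small benchtop centrifuge is loaded and its lid stands part open: gently push the lid down with the fingertips until it is fully shut, then tap the middle one of the three round programme keys on its front panel, and then tap the start key, the big oblong key at the right-hand end of the row as seen by someone facing the panel. Press each of the two keys well in but lightly and let it come up again; press no other key, and no key before the lid is shut. Leave the rack with its tubes, the bottle and the tray where they stand, and finish clear of the machine.

Things in the scene. Friction and masses are not known exactly. Their poses are not given: they have to be found in the camera images.
- centrifuge: Fixed white microcentrifuge, 260 mm deep (its x), 240 wide (its y), deck 115 high, 136 over the shut lid. Origin: centre of its underside, on the work surface. Its front, with the key panel, looks to its -x. The panel slopes at 25 degrees to the horizontal, from 60 mm height at the front edge (x = -130) up to 97 mm (x = -50). Contact with the robot above 20 N is too hard.
- lid (a joint): Angle of the black lid, rad: 0 fully shut, growing as it opens; starts between 0.4 and 0.8. The hinge is stiff: the lid stays where it is left and takes about 1 to 3 N at the tab to close, onto a gasket at 0 that gives 1 to 3 mm at the tab. Not to be opened beyond 1.0 nor swung shut faster than 2.5 rad/s.
- lid_tab (a point): On the finger tab (60 mm wide, 10 thick) at the free front edge of the lid: a point on its top face, on the centre line, 12 mm from its front end, 172 mm from the hinge line along the lid, 11 mm proud of it; when shut, 129 mm above the work surface. z: the lid's outer normal. The lid is a round black disc, 168 mm across, 18 thick.
- lid_hinge (a point): Middle of the lid's hinge line at the rear of the machine: 122 mm along its x from its origin, 118 mm above the work surface. The line runs along the machine's y.
- key_middle (a joint): Travel of the middle round key, m: 0 up, 0.006 fully in, straight into the panel. Pressed from 0.003 on. Sprung: starts to move at 1.5 N, fully in at 6 N, comes up again by itself.
- key_middle_top (a point): Centre of the top face of the middle one of three round white programme keys (18 mm across, 38 mm apart), on the machine's centre line, 34 mm up the slope from the panel's front edge. Its top stands 9 mm proud of the panel, 3 mm when fully in. z: the panel's normal, outward; y: along the row of keys, as the machine's y. Moves with the key.
- key_start (a joint): Travel of the start key, m: 0 up, 0.006 fully in, straight into the panel. Pressed from 0.003 on. Sprung like the middle key: 1.5 N to 6 N, comes up again by itself.
- key_start_top (a point): Centre of the top face of the start key: the big oblong white key, 32 mm along the row and 22 mm deep, in the same row at the machine's y = -86 mm, its right-hand end for someone facing the panel. Its top stands 9 mm proud, 3 mm when fully in. Axes as for the middle key. Moves with the key.
- key_left (a joint): Travel, m, of the left round key (machine's y = +38 mm). Not to be pressed.
- key_right (a joint): Travel, m, of the right round key (machine's y = -38 mm). Not to be pressed.
- key_open (a joint): Travel, m, of the small square lid-release key, 14 mm wide (machine's y = +86 mm, left-hand end of the row). Not to be pressed.
- rack: Bystander: blue tube rack, 104 x 60 x 34 mm, loose at one side of the machine. Origin: centre of its underside. Not to be moved.
- tube_a: Bystander: capped tube, 17 mm across the cap, 76 mm tall, standing loose in the rack, its top 82 mm above the work surface. Origin: centre of its foot. Not to be lifted or moved.
- tube_b: Bystander: a second such tube in the rack. Not to be lifted or moved.
- bottle: Bystander: white bottle, 54 mm across, 120 mm tall, loose at the other side of the machine. Origin: centre of its underside. Not to be moved.
- tray: Bystander: steel instrument tray, 200 x 120 x 22 mm, lying loose beyond the machine's left side (its +y). Origin: centre of its underside. Not to be moved.

How it is judged:
By the outcome, as a careful person would: the job done as asked, in the order asked, and still so for the second after the job is handed in, with the robot touching nothing.
It also fails if it takes over 48 s, if anything falls off the work surface, if the arm or the gripper's body presses on something with over 40 N, if the wrist force passes 120 N, or if a joint passes its speed limit or range.

### The arm

A 7-joint arm with a two-finger parallel gripper is mounted at the origin on the work surface. World frame = base frame: x ahead of the robot, y to its left, z up, the work surface at z = 0. Lengths are in m, angles in rad, forces in N, time in s.
With the tool pointing down it reaches from about 0.4 to 0.85 m from the base axis. Payload 10.4 kg.
Tool frame: the origin (TCP) lies midway between the tips of the shut fingers; the grasp point (between the pads) lies 19 mm behind it; z points along the fingers, y is the line along which they close (so a half turn about z gives the same grasp; the last joint's range is limited). The gripper opens to 87 mm and grips with 3 to 60 N. Pads are 19 mm wide; open, the fingers measure 117 mm over their backs; the gripper's body (75 mm by 190 mm) begins 51 mm behind the grasp point.
Start: joints at [1.309, 0.332, -0.065, 1.46, 0.022, 1.35, -0.088], TCP at [0.148, -0.607, 0.223] pointing down, gripper open.
Joint ranges: [-2.6, 2.6], [-0.5, 2.12], [-1.47, 1.34], [0.16, 2.42], [-1.27, 4.41], [0.06, 2.06], [-2.6, 2.6]. Speed limits (rad/s): [2.22, 2.22, 2.79, 2.79, 3.14, 3.14, 3.14].

### API

Orientations are given as a unit quaternion [x, y, z, w].
In Python, from bench import r gives the robot as it stands.
- The arm moves only by the tool arm_command, never from a script. Its argument "moves" is one flat list of numbers, 4 for each row, row after row: the shift along the tool's x, y, z in cm, then the turn about the tool's z in degrees. A call has 1 to 12 rows; each row shifts and turns the commanded pose from where the row before left it, along the tool's axes as they then stand; what a row does not reach is not made up. A row lasts 1/12 s, in which the tool goes at most 41.7 mm and 7.16 degrees, less where a joint would pass 70% of its speed; a pose out of reach is approached as far as the arm can. A call with a gripper value outside its range is refused whole. "fingers" is the opening in per cent of the stroke, from 0 (shut) to 100 (fully open), set as the call begins (left out, the last holds). The fingers move at their own pace and stop on an object; "squeeze" is the grip in N (left out, the last holds). Time passes only in rows, so rows that do not move let the fingers close. It gives the time, the measured TCP pose, the force, the opening and the grip force at its end, in the units of the state.
- r.read_state(): the state, without advancing time (a new reading comes with each control period).
- r.camera(name): name is "side" or "top"; returns the picture (480x640x3 uint8, red, green, blue); there is no depth.
- r.camera_info(name): a dict with "fx", "fy", "cx", "cy" (pixels), "origin" and "attitude" of the camera in the world. Camera axes: x right, y up, looking along -z (the intrinsics and any distortion apply to the point x, -y, -z); pixel columns grow to the right and rows downward; lengths in m; the calibration is good to about 2 mm. A picture is of the moment at which its call begins. camera_info takes no time and is no camera call.
- r.close_job(): hands the job in; it is judged then, once.
The state is a dict: "time": time; "joint_positions": joint angles; "joint_vel": joint speeds; "joint_torque": joint torques, N m; "ee_pos": TCP position; "eef_rot": TCP orientation; "ft_force": force on the tool from outside, world axes, zero at the start; "torque": the same for the moment, N m; "width": finger opening in m; "grip_force": force on a finger pad.
Only numpy, scipy, OpenCV 4.12 (cv2) and the standard library are available. Lean on these libraries where they do the work, as an engineer would, in place of code of your own. Each camera call takes 0.05 s, during which the arm holds its last target. There are 200 camera calls.

## Working session

There is one attempt and no reset: what is moved stays moved. The work goes in short steps, Python scripts to look and compute and a tool call to move; the robot and the scene stay as the last step left them, time stands still between calls to the robot, and variables do not carry over. Pictures are saved under pics/ and viewed, at most 10 in all, crops included, and the job is handed in when it is done.

Besides the shell and the picture viewer there is one more tool, called after ">>>" by a JSON object that holds its "method" and its "body", one argument or row to a line. arm_command: Moves the arm, as the interface text tells. Its arguments: {"type":"object","properties":{"moves":{"type":"array"},"fingers":{"type":"number"},"squeeze":{"type":"number"}},"required":["moves"]}

```bash
mkdir -p pics; ls; python3 - <<'E'
from bench import r
import cv2
for n in ("side","top"):
    cv2.imwrite(f"pics/{n}0.png", r.camera(n)[:,:,::-1]); print(n, r.camera_info(n))
s=r.read_state(); print(s["time"],s["ee_pos"],s["eef_rot"],s["width"],s["ft_force"])
E
```

```text
pics
side {'fx': 523.4889618894337, 'fy': 523.4889618894337, 'cx': 317.2165868640017, 'cy': 241.6031254470684, 'origin': array([0.11119553, 0.70953528, 0.76020516]), 'attitude': array([-0.14293369,  0.38955395,  0.85162725, -0.32023227])}
top {'fx': 506.8952424886456, 'fy': 506.8952424886456, 'cx': 315.1046339790793, 'cy': 245.61278328019893, 'origin': array([0.49944513, 0.12765681, 1.24594074]), 'attitude': array([ 0.03808064, -0.02765372, -0.70338023,  0.70925411])}
0.1 [ 0.14774839 -0.6069349   0.22184444] [ 9.92878593e-01  1.19128959e-01 -1.01948035e-04 -6.16080872e-04] 0.08700416016735887 [0.23883796 1.1151869  0.18812808]
```

View pics/side0.png

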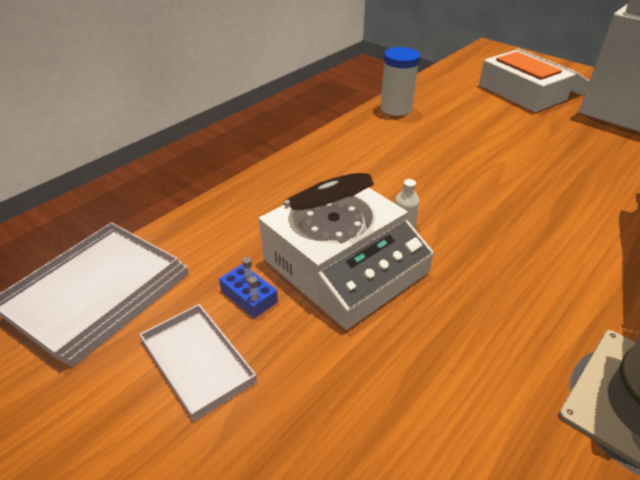

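View pics/top0.png

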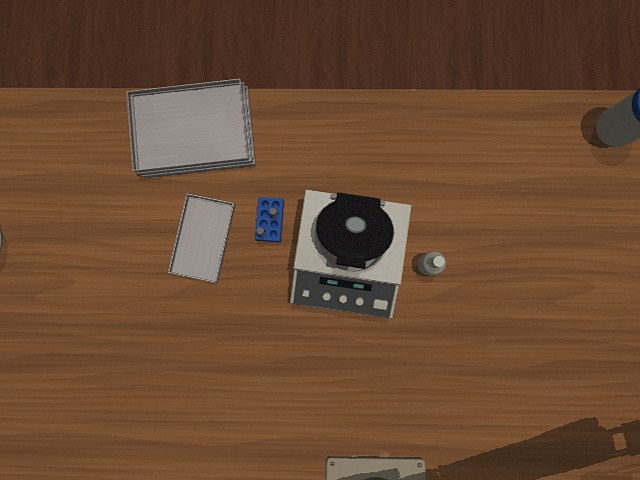

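The side view shows the lid open, with the keys at about (350,286) to (414,245). In the top view the keys run from (306,294) to (380,304), the rack is at (268,220) and the bottle at (431,264). I'll enlarge both.

```bash
python3 - <<'E'
import cv2
a=cv2.imread("pics/side0.png")[165:335,250:450]; b=cv2.imread("pics/top0.png")[180:325,280:460]
cv2.imwrite("pics/sidec.png",cv2.resize(a[:150],None,fx=4,fy=4,interpolation=cv2.INTER_CUBIC))
cv2.imwrite("pics/topc.png",cv2.resize(b,None,fx=4,fy=4,interpolation=cv2.INTER_CUBIC))
E
```

```text
(no output)
```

View pics/sidec.png

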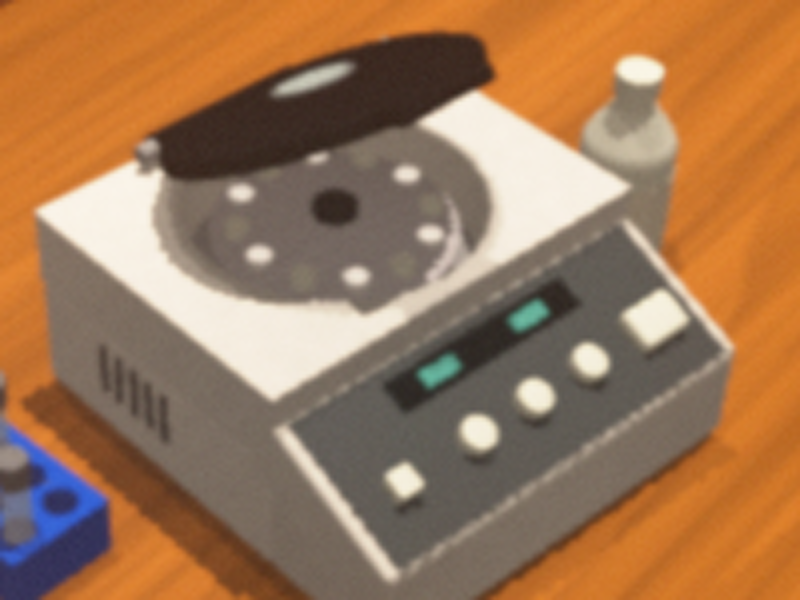

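View pics/topc.png

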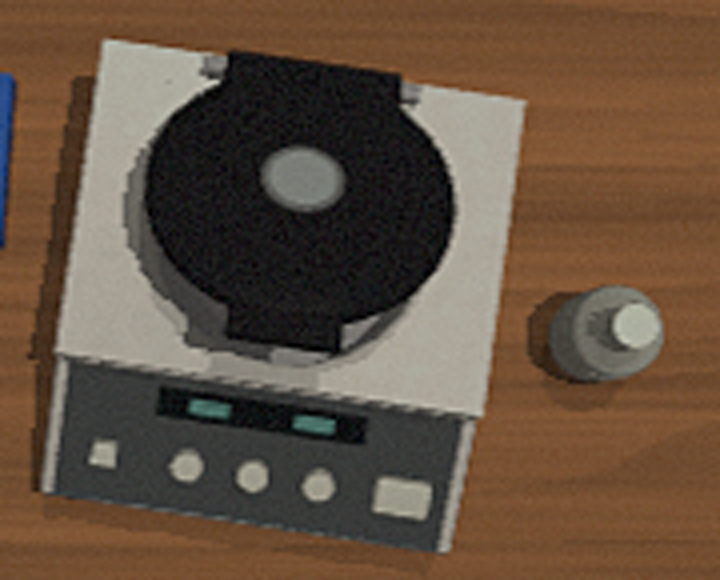

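Crop readings are /4 plus offset. Side: keys from open to start at (403,480), (479,434), (535,397), (591,361), (655,318), plus the deck corners. Top: keys at (103,454), (187,466), (253,476), (319,486), (403,498), and the tab's front edge at about (284,348). Next I fit the machine pose and lid angle.

```bash
cat > h.py <<'E'
import numpy as np
from scipy.spatial.transform import Rotation as R
c25,s25=np.cos(np.radians(25)),np.sin(np.radians(25))
def panel(y,u,h): return np.array([-.130+u*c25-h*s25,y,.060+u*s25+h*c25])
def lid(a,L,h,y=0): return np.array([.122-L*np.cos(a)+h*np.sin(a),y,.118+L*np.sin(a)+h*np.cos(a)])
def proj(i,P):
    p=R.from_quat(i["attitude"]).inv().apply(P-i["origin"]); 
    return np.array([i["cx"]+i["fx"]*p[0]/-p[2], i["cy"]+i["fy"]*p[1]/p[2]])
def world(q,p): return R.from_euler("z",q[2]).apply(p)+[q[0],q[1],0]
E
python3 - <<'E'
from h import *; from bench import r
from scipy.optimize import least_squares
I={n:r.camera_info(n) for n in("side","top")}; off={"side":(250,165),"top":(280,180)}
K=[.086,.038,0,-.038,-.086]
pts={"side":[(403,480),(479,434),(535,397),(591,361),(655,318)],"top":[(103,454),(187,466),(253,476),(319,486),(403,498)]}
obs=[(n,panel(y,.034,.009),p) for n in pts for y,p in zip(K,pts[n])]
D=lambda x,y:np.array([x,y,.115])
obs+=[("side",D(.13,.12),(38,213)),("side",D(-.05,.12),(275,402)),("side",D(-.05,-.12),(630,187))]
obs+=[("top",D(.13,.12),(103,40)),("top",D(.13,-.12),(525,102)),("top",D(-.05,-.12),(480,415)),("top",D(-.05,.12),(58,353))]
px=lambda n,p:(np.array(p)+.5)/4-.5+off[n]
def f(v,o=obs): return np.concatenate([proj(I[n],world(v,P)+[0,0,v[3]])-px(n,p) for n,P,p in o])
s=least_squares(f,[.55,.05,-.15,0]); print(s.x,np.degrees(s.x[2])); print(f(s.x).reshape(-1,2).round(1).tolist())
v=s.x
def g(w): a,L=w; return np.concatenate([proj(I["top"],world(v,lid(a,L,.018)))-px("top",(303,179)),proj(I["side"],world(v,lid(a,L,.018)))-px("side",(313,77)),
  proj(I["top"],world(v,lid(a,.184,.001)))-px("top",(284,349))])
s=least_squares(g,[.6,.09]); print(s.x,s.fun.round(1)); a=s.x[0]
for t in np.linspace(a,0,6): print("tab",round(t,2),world(v,lid(t,.172,.011)).round(4))
print("mid",world(v,panel(0,.034,.009)).round(4),"start",world(v,panel(-.086,.034,.009)).round(4))
st=r.read_state(); print(st["ee_pos"],R.from_quat(st["eef_rot"]).as_matrix().round(3), st["time"])
E
```

```text
[ 0.58837297  0.06654078 -0.13931293 -0.00271121] -7.982042932081186
[[0.5, 0.4], [0.2, -0.2], [0.4, -0.1], [0.0, 0.1], [0.5, 0.1], [0.3, 0.1], [0.0, 0.3], [-0.0, 0.2], [-0.1, 0.2], [-0.2, 0.3], [-0.8, -0.1], [-0.7, -0.0], [0.0, 0.5], [0.3, -0.5], [-0.1, -0.8], [0.6, -0.0], [-0.4, -0.4]]
[0.53861121 0.08580833] [ 0.1 -0.2  0.3  0.2 -0.4 -0.3]
tab 0.54 [0.5686 0.0693 0.2157]
tab 0.43 [0.559  0.0707 0.1998]
tab 0.32 [0.5511 0.0718 0.1831]
tab 0.22 [0.5451 0.0726 0.1655]
tab 0.11 [0.541  0.0732 0.1474]
tab 0.0 [0.5389 0.0735 0.129 ]
mid [0.4864 0.0808 0.0825] start [ 0.4744 -0.0043  0.0825]
[ 0.14774839 -0.6069349   0.22184444] [[ 0.972  0.237 -0.   ]
 [ 0.237 -0.972  0.001]
 [-0.    -0.001 -1.   ]] 0.1
```

Pose fit is good to under a pixel: machine at (0.588, 0.067), yaw -8.0°, lid at 0.54 rad. Lifting, turning to line up with the machine, and moving over.

>>> {"method": "arm_command", "body": {
  "moves": [0, 0, -1.5, 5.4, 0, 0, -1.5, 5.4, 0, 0, -1.5, 5.4, 0, 0, -1.5, 5.4, 1.5, -3.4, 0, 0, 1.5, -3.4, 0, 0, 1.5, -3.4, 0, 0, 1.5, -3.4, 0, 0, 1.5, -3.4, 0, 0, 1.5, -3.4, 0, 0, 1.5, -3.4, 0, 0, 1.5, -3.4, 0, 0],
  "fingers": 0,
  "squeeze": 10
}}

```text
time: 1.1
ee_pos: [0.3046, -0.3526, 0.2823]
eef_rot: [0.998, -0.069, -0.0, 0.0]
ft_force: [0.3, -0.7, 0.4]
width: 0.015
grip_force: 0.0
```

>>> {"method": "arm_command", "body": {
  "moves": [1.5, -3.4, 0, 0, 1.5, -3.4, 0, 0, 1.5, -3.4, 0, 0, 1.5, -3.4, 0, 0, 1.5, -3.4, 0, 0, 1.5, -3.4, 0, 0, 1.5, -3.4, 0, 0, 1.5, -3.4, 0, 0, 1.5, -3.4, 0, 0, 1.5, -3.4, 0, 0, 0, 0, 0, 0, 0, 0, 0, 0]
}}

```text
time: 2.1
ee_pos: [0.4999, -0.036, 0.2821]
eef_rot: [0.998, -0.067, -0.0, -0.0]
ft_force: [-0.5, -0.6, 0.6]
width: 0.0008
grip_force: 0.0
```

```bash
cat >> h.py <<'E'
V=[.58837,.06654,-.13931]
def show(r):
    s=r.read_state(); p=R.from_euler("z",-V[2]).apply(s["ee_pos"]-np.array([V[0],V[1],0]))*1000
    M=R.from_euler("z",-V[2]).as_matrix()@R.from_quat(s["eef_rot"]).as_matrix()
    print("t",s["time"],"TCP in machine mm",p.round(1),"yaw err deg",np.degrees(np.arctan2(M[1,0],M[0,0])).round(2),"F",np.round(s["ft_force"],2),"w",round(s["width"],4))
E
python3 -c "
from h import *;from bench import r;show(r)"
```

```text
t 2.1 TCP in machine mm [ -73.3 -113.9  282.1] yaw err deg 0.32 F [-0.47 -0.64  0.57] w 0.0008
```

>>> {"method": "arm_command", "body": {
  "moves": [1.2, -2.9, 0, 0, 1.2, -2.9, 0, 0, 1.2, -2.9, 0, 0, 1.0, -2.7, 0, 0, 0, 0, 1.7, 0, 0, 0, 1.7, 0, 0, 0, 1.6, 0, 0, 0, 0, 0, 0, 0, 0, 0]
}}

```text
time: 2.85
ee_pos: [0.5604, 0.0669, 0.2321]
eef_rot: [0.998, -0.07, -0.001, 0.0]
ft_force: [0.5, -0.2, 0.7]
width: 0.0003
grip_force: 0.0
```

```bash
python3 -c "
from h import *;from bench import r;import cv2
show(r)
a=r.camera('side')[120:300,230:450,::-1]
cv2.imwrite('pics/s1.png',cv2.resize(a,None,fx=3,fy=3,interpolation=cv2.INTER_CUBIC))"
```

```text
t 2.85 TCP in machine mm [-27.8  -3.5 232.1] yaw err deg -0.02 F [ 0.52 -0.16  0.65] w 0.0003
```

View pics/s1.png

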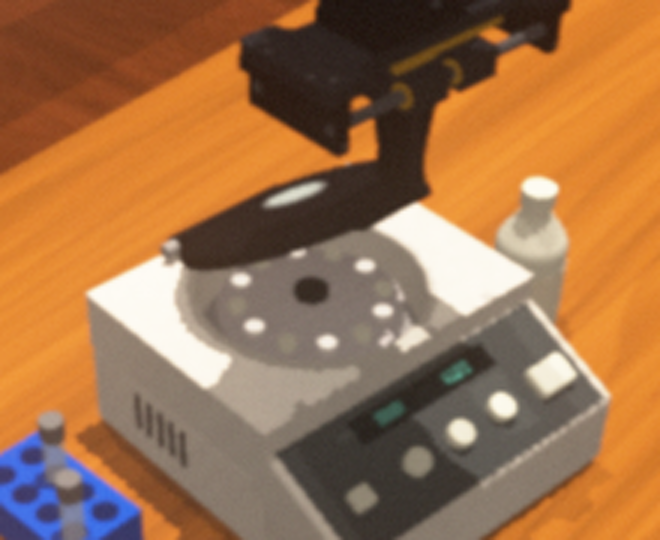

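The fingertips, at about (405,190), are just over the tab. Pushing down along the arc.

>>> {"method": "arm_command", "body": {
  "moves": [0, -0.3, 0.5, 0, 0, 0, 0.5, 0, -0.5, 0, 0.9, 0, -0.5, 0, 0.9, 0, -0.4, 0, 0.9, 0, -0.4, 0, 0.9, 0, 0, 0, 0, 0]
}}

```text
time: 3.48
ee_pos: [0.542, 0.0737, 0.1846]
eef_rot: [0.998, -0.069, -0.001, 0.0]
ft_force: [-0.0, 0.9, -1.2]
width: 0.0005
grip_force: 0.1
```

```bash
python3 -c "
from h import *;from bench import r;show(r)"
```

```text
t 3.4833 TCP in machine mm [-46.9   0.7 184.6] yaw err deg 0.09 F [-0.04  0.9  -1.17] w 0.0005
```

>>> {"method": "arm_command", "body": {
  "moves": [-0.3, 0, 0.8, 0, -0.2, 0, 0.8, 0, -0.2, 0, 1.0, 0, -0.2, 0, 1.0, 0, -0.1, 0, 0.6, 0, -0.1, 0, 0.6, 0, 0, 0, 0, 0]
}}

```text
time: 4.07
ee_pos: [0.532, 0.0751, 0.1372]
eef_rot: [0.998, -0.069, -0.001, 0.0]
ft_force: [0.1, -0.6, 0.1]
width: 0.0001
grip_force: 0.0
```

>>> {"method": "arm_command", "body": {
  "moves": [0, 0, 0.4, 0, 0, 0, 0.3, 0, 0, 0, 0, 0]
}}

```text
time: 4.32
ee_pos: [0.5325, 0.0752, 0.1311]
eef_rot: [0.998, -0.069, -0.0, 0.0]
ft_force: [-0.7, -0.1, 1.6]
width: 0.0009
grip_force: 0.4
```

```bash
python3 -c "
from h import *;from bench import r;import cv2
show(r)
a=r.camera('side')[120:300,230:450,::-1]
cv2.imwrite('pics/s2.png',cv2.resize(a,None,fx=3,fy=3,interpolation=cv2.INTER_CUBIC))"
```

```text
t 4.3167 TCP in machine mm [-56.5   0.8 131.1] yaw err deg 0.06 F [-0.67 -0.14  1.6 ] w 0.0009
```

View pics/s2.png

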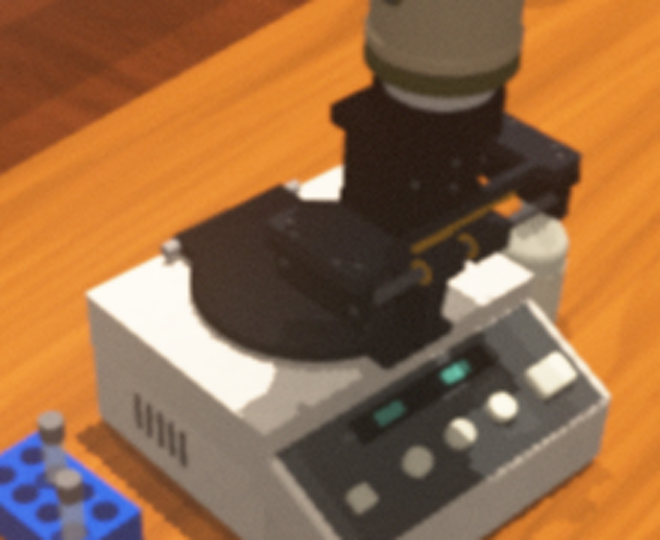

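The lid is nearly shut, with the tip at about (400,350). Pressing the rest of the way in small steps.

>>> {"method": "arm_command", "body": {
  "moves": [-0.2, 0, 0.1, 0, 0, 0, 0.1, 0, 0, 0, 0, 0]
}}

```text
time: 4.62
ee_pos: [0.5306, 0.0755, 0.1296]
eef_rot: [0.998, -0.069, 0.0, 0.0]
ft_force: [-0.2, -0.0, 0.9]
width: 0.0002
grip_force: 0.6
```

>>> {"method": "arm_command", "body": {
  "moves": [0, 0, 0.1, 0, 0, 0, 0, 0]
}}

```text
time: 4.78
ee_pos: [0.5306, 0.0755, 0.1285]
eef_rot: [0.998, -0.069, 0.0, 0.0]
ft_force: [0.2, 0.2, 1.3]
width: 0.0004
grip_force: 0.7
```

>>> {"method": "arm_command", "body": {
  "moves": [0, 0, 0.1, 0, 0, 0, 0, 0]
}}

```text
time: 4.95
ee_pos: [0.5305, 0.0756, 0.1275]
eef_rot: [0.998, -0.069, -0.0, 0.0]
ft_force: [-0.7, -0.0, 2.9]
width: 0.0001
grip_force: 1.3
```

>>> {"method": "arm_command", "body": {
  "moves": [0, 0, 0.1, 0, 0, 0, 0, 0, 0, 0, 0, 0]
}}

```text
time: 5.2
ee_pos: [0.5305, 0.0756, 0.1266]
eef_rot: [0.998, -0.069, -0.0, 0.0]
ft_force: [-2.3, 0.1, 3.9]
width: 0.0002
grip_force: 1.9
```

>>> {"method": "arm_command", "body": {
  "moves": [0, 0, 0.05, 0, 0, 0, 0, 0, 0, 0, 0, 0]
}}

```text
time: 5.45
ee_pos: [0.5305, 0.0756, 0.1261]
eef_rot: [0.998, -0.069, 0.0, 0.0]
ft_force: [-2.3, 0.1, 5.4]
width: 0.0003
grip_force: 2.3
```

>>> {"method": "arm_command", "body": {
  "moves": [0, 0, 0.05, 0, 0, 0, 0, 0, 0, 0, 0, 0]
}}

```text
time: 5.7
ee_pos: [0.5305, 0.0756, 0.1256]
eef_rot: [0.998, -0.069, -0.0, 0.0]
ft_force: [-2.4, -0.1, 5.2]
width: 0.0004
grip_force: 2.7
```

>>> {"method": "arm_command", "body": {
  "moves": [0, 0, 0.05, 0, 0, 0, 0, 0, 0, 0, 0, 0]
}}

```text
time: 5.95
ee_pos: [0.5305, 0.0756, 0.1251]
eef_rot: [0.998, -0.069, -0.0, 0.0]
ft_force: [-2.7, 0.4, 5.5]
width: 0.0001
grip_force: 3.0
```

>>> {"method": "arm_command", "body": {
  "moves": [0, 0, 0.1, 0, 0, 0, 0, 0, 0, 0, 0, 0]
}}

```text
time: 6.2
ee_pos: [0.5305, 0.0756, 0.1242]
eef_rot: [0.998, -0.069, -0.0, 0.0]
ft_force: [-3.7, -0.2, 6.8]
width: 0.0005
grip_force: 3.6
```

>>> {"method": "arm_command", "body": {
  "moves": [0, 0, -1.5, 0, 0, 0, -3.0, 0, 0, 0, -3.0, 0, -3.0, 0, -1, 0, -3.0, 0, 0, 0, 0, 0, 0, 0]
}}

```text
time: 6.7
ee_pos: [0.4678, 0.0851, 0.2093]
eef_rot: [0.998, -0.068, 0.0, 0.001]
ft_force: [0.3, -0.1, 0.1]
width: 0.0004
grip_force: 0.0
```

```bash
python3 -c "
from h import *;from bench import r;import cv2
show(r)
a=r.camera('side')[150:300,240:440,::-1]
b=r.camera('top')[180:325,280:440,::-1]
a=cv2.resize(a,(800,600),interpolation=cv2.INTER_CUBIC)[:,:]
cv2.imwrite('pics/s3.png',a)
cv2.imwrite('pics/t3.png',cv2.resize(b,None,fx=4,fy=4,interpolation=cv2.INTER_CUBIC))
V2=V
I=r.camera_info('side')
for an in (0,.03,.06,.1):
  for y in (.03,-.03): print(an,y,((proj(I,world(V,lid(an,.184,.011,y)))-[240,150]+.5)*4-.5).round(0),((proj(I,world(V,lid(an,.0858,.018,0)))-[240,150]+.5)*4-.5).round(0))
"
```

```text
t 6.7 TCP in machine mm [-122.     1.6  209.3] yaw err deg 0.21 F [ 0.33 -0.14  0.12] w 0.0004
0 0.03 [476. 362.] [381. 226.]
0 -0.03 [567. 308.] [381. 226.]
0.03 0.03 [477. 352.] [381. 222.]
0.03 -0.03 [567. 299.] [381. 222.]
0.06 0.03 [476. 343.] [380. 217.]
0.06 -0.03 [567. 289.] [380. 217.]
0.1 0.03 [476. 329.] [379. 210.]
0.1 -0.03 [567. 276.] [379. 210.]
```

View pics/s3.png

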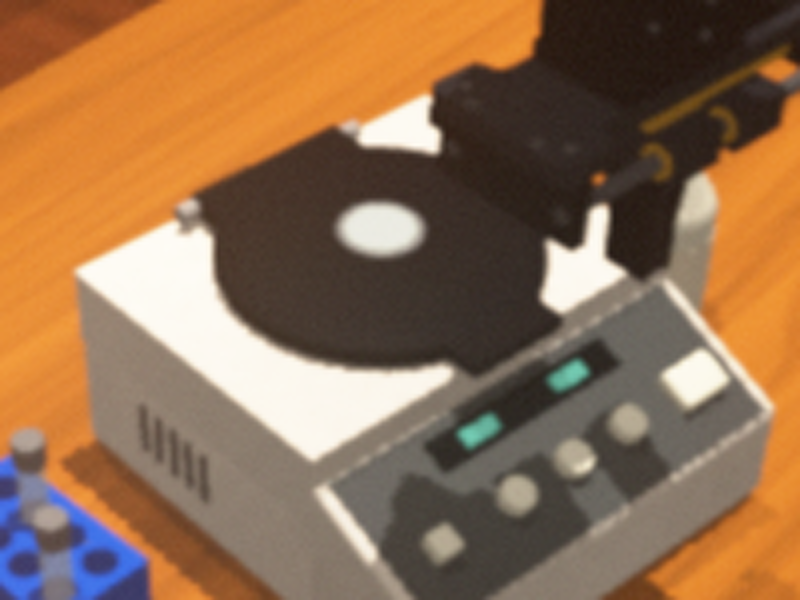

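The lid lies flat: hub at (381,229) against 226 predicted for shut, and the tab on the deck edge. Now approaching the middle key from above.

>>> {"method": "arm_command", "body": {
  "moves": [0.4, 0.16, 2.5, 0, 0.4, 0, 2.5, 0, 0.3, 0, 2.5, 0, 0.3, 0, 2.2, 0, 0, 0, 1.5, 0, 0, 0, 0, 0, 0, 0, 0, 0]
}}

```text
time: 7.38
ee_pos: [0.4848, 0.0802, 0.0964]
eef_rot: [0.998, -0.069, -0.001, -0.0]
ft_force: [-0.2, 0.6, 0.1]
width: 0.0004
grip_force: 0.0
```

```bash
python3 -c "
from h import *;from bench import r;show(r)"
```

```text
t 7.3833 TCP in machine mm [-104.5   -0.9   96.4] yaw err deg 0.05 F [-0.21  0.63  0.09] w 0.0004
```

>>> {"method": "arm_command", "body": {
  "moves": [-0.4, -0.1, 0.5, 0, 0, 0, 0.5, 0, 0, 0, 0, 0]
}}

```text
time: 7.63
ee_pos: [0.4808, 0.0818, 0.0869]
eef_rot: [0.998, -0.069, 0.0, 0.0]
ft_force: [-0.5, 0.6, -0.1]
width: 0.0007
grip_force: 0.0
```

>>> {"method": "arm_command", "body": {
  "moves": [0, 0, 0.2, 0, 0, 0, 0, 0, 0, 0, 0, 0]
}}

```text
time: 7.88
ee_pos: [0.4812, 0.0818, 0.0853]
eef_rot: [0.998, -0.069, 0.0, 0.0]
ft_force: [-0.4, 0.1, 0.2]
width: 0.0004
grip_force: 0.1
```

>>> {"method": "arm_command", "body": {
  "moves": [0, 0, 0.1, 0, 0, 0, 0, 0, 0, 0, 0, 0]
}}

```text
time: 8.13
ee_pos: [0.4813, 0.0818, 0.0843]
eef_rot: [0.998, -0.069, 0.0, 0.0]
ft_force: [-0.3, -0.0, 2.7]
width: -0.0
grip_force: 0.8
```

>>> {"method": "arm_command", "body": {
  "moves": [0, 0, 0.1, 0, 0, 0, 0, 0, 0, 0, 0, 0]
}}

```text
time: 8.38
ee_pos: [0.4812, 0.0818, 0.0832]
eef_rot: [0.998, -0.069, 0.0, -0.0]
ft_force: [1.1, -0.5, 2.8]
width: 0.0007
grip_force: 1.2
```

>>> {"method": "arm_command", "body": {
  "moves": [0.05, 0, 0.1, 0, 0.05, 0, 0.1, 0, 0, 0, 0, 0, 0, 0, 0, 0]
}}

```text
time: 8.72
ee_pos: [0.4821, 0.0817, 0.0811]
eef_rot: [0.998, -0.069, 0.0, -0.0]
ft_force: [2.9, -0.4, 5.3]
width: 0.0005
grip_force: 2.0
```

>>> {"method": "arm_command", "body": {
  "moves": [0.05, 0, 0.1, 0, 0, 0, 0, 0, 0, 0, 0, 0]
}}

```text
time: 8.97
ee_pos: [0.4826, 0.0817, 0.0802]
eef_rot: [0.998, -0.069, 0.0, -0.0]
ft_force: [1.0, -0.0, 6.7]
width: 0.0004
grip_force: 2.4
```

The key is about 4.9 mm in at about 6 N. Releasing and moving across to the start key.

>>> {"method": "arm_command", "body": {
  "moves": [-0.2, 0, -0.5, 0, 0, 0, -2.0, 0, 0, 0, -1.0, 0, 0, 2.8, 0, 0, 0, 2.8, 0, 0, 0, 3.0, 0, 0, 0, 0, 0, 0, 0, 0, 0, 0]
}}

```text
time: 9.63
ee_pos: [0.4682, -0.005, 0.115]
eef_rot: [0.997, -0.071, -0.0, 0.0]
ft_force: [0.1, 1.0, 0.3]
width: 0.0006
grip_force: 0.0
```

```bash
python3 -c "
from h import *;from bench import r;show(r)"
```

```text
t 9.6333 TCP in machine mm [-109.1  -87.5  115. ] yaw err deg -0.14 F [0.05 0.96 0.28] w 0.0006
```

>>> {"method": "arm_command", "body": {
  "moves": [0.05, -0.1, 1.4, 0, 0, 0, 1.4, 0, 0, 0, 0, 0, 0, 0, 0, 0]
}}

```text
time: 9.97
ee_pos: [0.4688, -0.0013, 0.0868]
eef_rot: [0.998, -0.068, -0.001, -0.0]
ft_force: [0.1, 0.0, 0.2]
width: 0.0004
grip_force: 0.0
```

>>> {"method": "arm_command", "body": {
  "moves": [0, 0, 0.1, 0, 0, 0, 0.1, 0, 0, 0, 0.1, 0, 0, 0, 0, 0, 0, 0, 0, 0]
}}

```text
time: 10.38
ee_pos: [0.4697, -0.0022, 0.0845]
eef_rot: [0.998, -0.069, 0.0, -0.0]
ft_force: [0.8, 0.2, 2.7]
width: 0.0005
grip_force: 0.8
```

>>> {"method": "arm_command", "body": {
  "moves": [0.05, 0, 0.1, 0, 0.05, 0, 0.1, 0, 0.05, 0, 0.1, 0, 0, 0, 0, 0, 0, 0, 0, 0]
}}

```text
time: 10.8
ee_pos: [0.4711, -0.0025, 0.0812]
eef_rot: [0.998, -0.069, 0.0, -0.0]
ft_force: [1.3, 0.7, 5.1]
width: 0.0001
grip_force: 2.1
```

>>> {"method": "arm_command", "body": {
  "moves": [0, 0, 0.1, 0, 0, 0, 0, 0, 0, 0, 0, 0]
}}

```text
time: 11.05
ee_pos: [0.4712, -0.0025, 0.0804]
eef_rot: [0.998, -0.069, 0.001, -0.0]
ft_force: [0.4, 0.7, 5.3]
width: 0.0003
grip_force: 2.4
```

About 4.8 mm in. Releasing and backing clear towards the robot's right.

>>> {"method": "arm_command", "body": {
  "moves": [-0.2, 0, -0.5, 0, 0, 0, -2.0, 0, 0, 0, -3.0, 0, 0, 0, -3.0, 0, 0, 0, -3.0, 0, 0, 3.5, -1.0, 0, 0, 3.5, 0, 0, 0, 3.5, 0, 0, 0, 3.5, 0, 0, 0, 3.5, 0, 0, 0, 3.5, 0, 0, 0, 0, 0, 0]
}}

```text
time: 12.05
ee_pos: [0.4368, -0.2173, 0.2044]
eef_rot: [0.997, -0.074, -0.001, 0.001]
ft_force: [-0.6, -0.2, -0.7]
width: 0.0003
grip_force: 0.0
```

```bash
python3 -c "
from h import *;from bench import r;import cv2
show(r)
a=r.camera('side')[150:320,210:440,::-1]; b=r.camera('top')[180:325,160:460,::-1]
a=cv2.resize(a,None,fx=2,fy=2,interpolation=cv2.INTER_CUBIC); b=cv2.resize(b,(600,290))[:,:]
c=cv2.copyMakeBorder(a,0,0,0,600-a.shape[1],cv2.BORDER_CONSTANT) if a.shape[1]<600 else a
cv2.imwrite('pics/end.png',cv2.vconcat([c[:310],b]))"
```

```text
t 12.05 TCP in machine mm [-110.7 -302.2  204.4] yaw err deg -0.45 F [-0.59 -0.16 -0.67] w 0.0003
```

View pics/end.png

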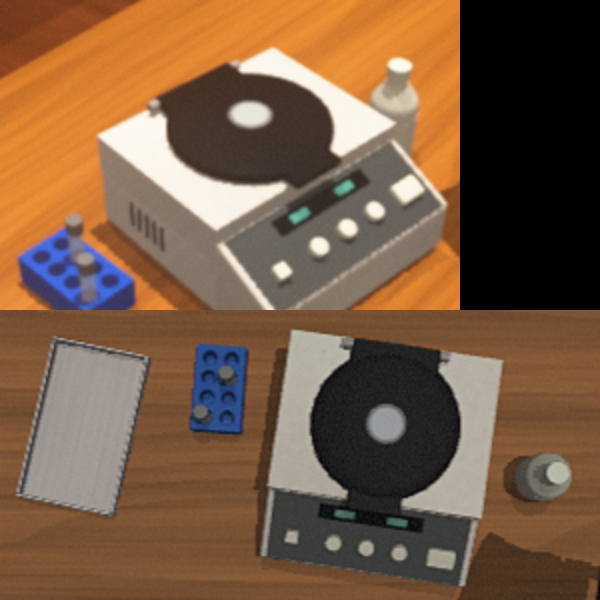

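The lid is flat and shut (hub at about (250,113) in the side view and (386,423) in the top view). All the keys are up, the rack, bottle and tray are where they stood, and the arm is clear.

```bash
python3 -c "
from bench import r
print(r.close_job())"
```

```text
the job is handed in; nothing more can be done
None
```

The lid is shut, the middle key and then the start key were each pressed about 4.8 mm in at roughly 5–7 N and came up again, and the job was handed in at about 12 s with the arm clear and the rack, bottle and tray where they stood.

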